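Sort left- and right-hand rack ears through the rotary tray's chute

ROBOT

A 6-joint arm with a two-finger parallel gripper is mounted at the origin on the work surface. World frame = base frame: x ahead of the robot, y to its left, z up, the work surface at z = 0. Lengths are in m, angles in rad, forces in N, time in s.
With the tool pointing down it reaches from about 0.375 to 0.925 m from the base axis. Payload 5.7 kg.
Tool frame: the origin (TCP) lies between the finger pads; the fingertips stand arm.tip_extent ahead of it and the grasp point (between the pads) is the TCP (arm.tip_extent is the distance from the TCP to the fingertips, in m); z points along the fingers, y is the line along which they close (so a half turn about z gives the same grasp; the last joint's range is limited). The gripper opens to 88 mm and grips with 3 to 60 N. Pads are 20 mm wide; open, the fingers measure 115 mm over their backs; the gripper's body (75 mm by 178 mm) begins 61 mm behind the grasp point.
Start: joints at [1.127, 0.359, 1.51, -0, 1.272, -0.115], TCP at [0.194, 0.568, 0.242] pointing down, gripper open.
Joint ranges: [-2.97, 2.97], [-1.01, 2.36], [0.21, 2.38], [-0.96, 4.11], [0.2, 2.71], [-2.98, 2.98]. Speed limits (rad/s): [2.39, 2.39, 3.14, 3.14, 3.14, 3.14].

INTERFACE

Orientations are given as a unit quaternion [w, x, y, z].
In Python, from plant import arm gives the robot as it stands.
- The arm moves only by the tool arm_command, never from a script. Its argument "moves" is a list of rows, each an object with "xyz": the shift along the tool's x, y, z in cm, a list of three; "yaw": the turn about the tool's z in degrees; "jaw": the opening, from -1 (shut) to 1 (fully open), so that 0 is half open. In form: [{"xyz": [tx, ty, tz], "yaw": yaw, "jaw": jaw}, ...]. A call has 1 to 20 rows; each row is the pose to reach, as a shift and turn from the pose commanded when the call began, along the tool's axes at that moment; what a row does not reach only later rows make up. A row lasts 1/10 s, in which the tool goes at most 50 mm and 8.59 degrees, less where a joint would pass 70% of its speed; a pose out of reach is approached as far as the arm can. A call with a gripper value outside its range is refused whole. The fingers move at their own pace and stop on an object; "force" is the grip in N (left out, the last holds). Time passes only in rows, so rows that repeat a pose let the fingers close. It gives the time, the measured TCP pose, the force, the opening and the grip force at its end, in the units of the state.
- arm.observe(): the state, without advancing time (a new reading comes with each control period).
- arm.capture(name): name is "side" or "top"; returns a dict with "frame" (420x560x3 uint8, blue, green, red), "z_map" (420x560 float32, m along the optical axis (not along the pixel's ray), 0 where there is no reading), "fx", "fy", "cx", "cy" (pixels), "eye" and "rotation" of the camera in the world. Camera axes: x right, y down, z forward; pixel columns grow to the right and rows downward; lengths in m; the calibration is good to about 2 mm. A picture is of the moment at which its call begins.
- arm.job_done(): hands the job in; it is judged then, once.
The state is a dict: "time": time; "q": joint angles; "joint_velocities": joint speeds; "tau": joint torques, N m; "ee_pos": TCP position; "ee_rot": TCP orientation; "wrist_force": force on the tool from outside, world axes, zero at the start; "ft_torque": the same for the moment, N m; "grip_width": finger opening in m; "gripper_force": force on a finger pad.
Only numpy, scipy, OpenCV 4.12 (cv2) and the standard library are available. Lean on these libraries where they do the work, as an engineer would, in place of code of your own. Each camera call takes 0.05 s, during which the arm holds its last target. There are 200 camera calls.

TASK

Sort the two mirror-image rack ears from the leaning stand: first turn the rotary tray by its knob fully home against the stop that brings the left bin under the chute (the bin on the left as you look from the knob across the hub) and send the left-hand ear down the chute into it; then turn the tray fully home the other way and send the right-hand ear down the chute into the right bin, leaving the tray there. Held grip bar up with the side flange pointing at you, a left-hand ear has the flange on its left edge, a right-hand ear on its right. Leave the plain plate without a flange on the stand, and disturb nothing else on the bench.

Things in the scene. Friction and masses are not known exactly. Their poses are not given: they have to be found in the camera images.
- ear_left: Left-hand rack ear, aluminium. Origin: middle of the bottom edge of its back face; z up the plate, y across, x out of the front. Plate 56 wide (y), 60 tall, 5 thick (x 0..5). Side flange on the -y edge: 5 thick, 60 tall, out to x = 32. Grip bar on top, flush with the flange's side: 34 wide (centred at y = -11), 20 tall (z 60..80), 10 thick (x 0..10). Leans on the stand, its z 30 degrees off vertical; in any of the places.
- ear_left_grip (a point): Centre of the left-hand ear's grip bar: at (5, -11, 70) mm in the ear's frame; axes as the ear's. Pinch across the ear's x (10 mm), fingers pointing along the ear's -z.
- ear_left_mid (a point): Middle of the left-hand ear's plate, (5, 0, 35) mm in the ear's frame.
- ear_right: Right-hand rack ear, aluminium. Origin: middle of the bottom edge of its back face; z up the plate, y across, x out of the front. Plate 56 wide (y), 60 tall, 5 thick (x 0..5). Side flange on the +y edge: 5 thick, 60 tall, out to x = 32. Grip bar on top, flush with the flange's side: 34 wide (centred at y = 11), 20 tall (z 60..80), 10 thick (x 0..10). Leans on the stand, its z 30 degrees off vertical; in any of the places.
- ear_right_grip (a point): Centre of the right-hand ear's grip bar, (5, 11, 70) mm in the ear's frame; axes as the ear's.
- ear_right_mid (a point): Middle of the right-hand ear's plate, (5, 0, 35) mm in the ear's frame.
- plain_plate: Plain plate with a centred grip bar and no side flange, otherwise as the ears; stands in the third place of the stand and stays there.
- stand: Fixed stand. Origin under it on the bench; z up, x roughly towards the robot, y along it (270 long), foot 120 wide centred at x = 10. Parts lean back 30 degrees from vertical, tops towards -x, on a rest 6 thick and 42 high along the lean; above that they are clear front and back. Their bottom edges are at x = 20, z = 50 on a 44 deep ledge with an 8 high lip in front. Places at y = 85, 0, -85.
- station: Fixed base of the rotary tray and chute. Origin on the tray's axis, on the bench; x points from the axis to the chute, roughly towards the robot, z up. The chute is held over the tray's +x part by two posts 160 high at x = 195, y = -52 and 52.
- chute_mouth (a point): Centre of the upper opening of the chute, an open-topped aluminium trough that slopes down 30 degrees from vertical, towards the station's +x. Axes as the station's. The floor is 26 below this point square to the slope, on the -x side, and 100 long down the slope; cheeks are 84 apart (y) and 54 high over the floor.
- chute_middle (a point): Centre of the chute's channel, 50 down the slope from the mouth. A clear cover closes the top of the lower half, 54 from the floor. The chute ends 112 above the bench, 27 above the bins' rims.
- tray (a joint): Turn of the tray about its vertical axis, rad, counter-clockwise from above. Hard stops at -0.95 (left bin under the chute; knob at the station's +y side) and 0.95 (right bin under it). At 0 the knob is opposite the chute, at the station's -x. About 0.9 N at the knob moves it; it stays where left. Starts between -0.4 and 0.4.
- knob (a point): Top centre of the black upright knob that turns the tray: post 20 in diameter, top 80 above the bench, rising 50 clear above the tray's disc (336 in diameter), 140 from the axis.
- bin_left (a point): Centre of the left bin's inner floor, 35 above the bench, 100 from the tray's axis. Inside 100 x 100, square to its radius; walls 5 thick, 50 high. From above it is 0.95 rad counter-clockwise of the direction opposite the knob, the right bin 0.95 rad clockwise.
- bin_right (a point): Centre of the right bin's inner floor; as the left bin.
- multimeter: Black multimeter, 150 x 85 x 36, lying. Bystander. Origin at the underside's centre.
- solder_reel: Solder reel, 56 in diameter, 36 high. Bystander. Origin at the underside's centre.
- screwdriver: Screwdriver lying on the bench. Bystander. Origin at the underside's centre.
- cleaner_can: Small jar, 60 in diameter, 70 high. Bystander. Origin at the underside's centre.
- tape_roll: Roll of black tape, 90 in diameter, 20 high. Bystander. Origin at the underside's centre.
- adapter_block: Aluminium adapter box, 70 x 45 x 28, with two sockets. Bystander. Origin at the underside's centre.
Mind the look-alikes: they are no part of the job. Leave any red look-alike of the ear_right alone.

How it is judged:
On the way, in this order (a step that is already met when the one before it is completed fails the run):
1. the left-hand ear goes down the chute while the tray is home with the left bin under it (value of joint tray below -0.88 rad and distance between ear_left_mid and chute_middle below 0.055 m), for 0.02 s.
2. the left-hand ear rests in the left bin (value of joint tray below -0.88 rad and horizontal distance between ear_left_mid and bin_left below 0.062 m and z of ear_left_mid in the frame of bin_left between -0.005 and 0.06 m and linear speed of ear_left below 0.03 m/s), for 0.2 s.
3. the right-hand ear goes down the chute while the tray is home with the right bin under it (value of joint tray above 0.88 rad and distance between ear_right_mid and chute_middle below 0.055 m), for 0.02 s.
At the end, for the whole second after the job is handed in: Each ear at rest in the bin of its hand (plate middle within 62 mm of the bin floor's centre from above, under 60 mm over the floor), released; tray at rest within 0.07 rad of the stop with the right bin under the chute; plain plate within 20 mm, bystanders within 30 mm of their start (horizontal distance between ear_left_mid and bin_left below 0.062 m and z of ear_left_mid in the frame of bin_left between -0.005 and 0.06 m and horizontal distance between ear_right_mid and bin_right below 0.062 m and z of ear_right_mid in the frame of bin_right between -0.005 and 0.06 m and linear speed of each of ear_left, ear_right below 0.03 m/s and value of joint tray above 0.88 rad and velocity of joint tray between -0.05 and 0.05 rad/s); the robot touches nothing.
It fails at once if the plain plate is moved more than 20 mm (distance of plain_plate from where it was at the start of the episode above 0.02 m).
It fails at once if a bystander is moved more than 30 mm (distance of any of multimeter, solder_reel, screwdriver, cleaner_can, tape_roll, adapter_block from where it was at the start of the episode above 0.03 m).
It also fails if it takes over 72 s, if anything falls off the work surface, if the arm or the gripper's body presses on something with over 40 N, if the wrist force passes 120 N, or if a joint passes its speed limit or range.

## Working session

There is one attempt and no reset: what is moved stays moved. The work goes in short steps, Python scripts to look and compute and a tool call to move; the robot and the scene stay as the last step left them, time stands still between calls to the robot, and variables do not carry over. Pictures are saved under pics/ and viewed, at most 10 in all, crops included, and the job is handed in when it is done.

Besides the shell and the picture viewer there is one more tool, called after "Emit:" as name([rows], argument=value, ...), one row to a line, values as JSON. arm_command: Moves the arm, as the interface text tells. Its arguments: {"type":"object","properties":{"moves":{"type":"array","items":{"type":"object","properties":{"xyz":{"type":"array","items":{"type":"number"}},"yaw":{"type":"number"},"jaw":{"type":"number"}}}},"force":{"type":"number"}},"required":["moves"]}

```bash
ls; mkdir -p pics; cat > h.py <<'E'
import numpy as np, cv2, pickle
from plant import arm
def cap(n,f):
    c=arm.capture(n); pickle.dump(c,open(f+'.pkl','wb')); cv2.imwrite('pics/'+f+'.png',c['frame']); return c
def world(c):
    z=c['z_map']; v,u=np.indices(z.shape)
    p=np.stack([(u-c['cx'])/c['fx']*z,(v-c['cy'])/c['fy']*z,z],-1)
    return p@np.array(c['rotation']).T+np.array(c['eye'])
E
python3 - <<'E'
from h import *
for n in('top','side'):
    c=cap(n,n+'0'); print(n,c['eye'],c['fx'],np.round(c['rotation'],3).tolist(), (c['z_map']>0).mean())
print(arm.observe()); print(arm.tip_extent)
E
```

```text
pics
top [ 0.30393133 -0.0065012   1.43800399] 493.34897364142523 [-0.05, 0.715, -0.695, 0.06] 0.995969387755102
side [-0.20288466 -0.70383952  1.2352174 ] 509.6765263741357 [-0.334, 0.861, -0.356, 0.14] 0.9958078231292516
{'time': 0.1, 'q': array([ 1.12691915e+00,  3.59441162e-01,  1.51134313e+00, -1.54487241e-05,
        1.27252100e+00, -1.15064835e-01]), 'joint_velocities': array([-0.00033024,  0.00028596, -0.00473813,  0.00100567,  0.00125943,
       -0.00172153]), 'tau': array([ 3.02932731e-04, -5.16358316e+01, -2.71408582e+01,  6.75723818e-02,
        2.78218696e-02, -6.69442102e-05]), 'ee_pos': array([0.19347872, 0.56730082, 0.24088157]), 'ee_rot': array([-2.29117727e-04,  1.63664232e-01,  9.86515730e-01, -8.25129392e-04]), 'wrist_force': array([ 0.14344139,  0.68255232, -0.09990588]), 'ft_torque': array([-0.02618457, -0.03295064,  0.02816114]), 'gripper_force': 0.0, 'grip_width': 0.08780995616096701}
0.019
```

View pics/top0.png

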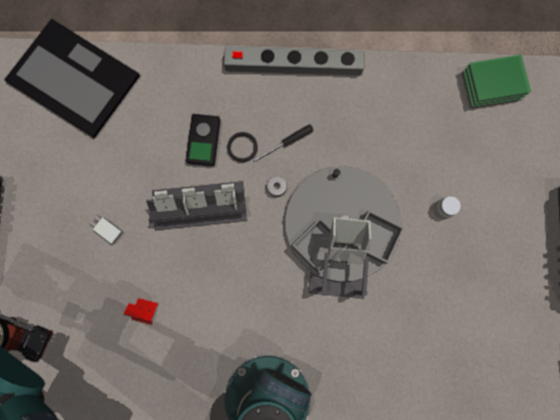

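View pics/side0.png

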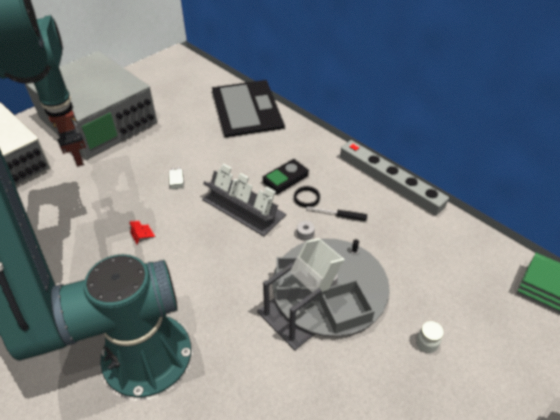

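The top view shows the stand at about (196,203) px, the tray hub at about (343,222), the knob at (336,174) and the red decoy at (142,311). The side view shows the same layout. Next I'll enlarge the stand and the station and measure them.

```bash
python3 - <<'E'
s=open('h.py').read()
s=s.replace("import numpy","from scipy.spatial.transform import Rotation as R\nimport numpy").replace("p@np.array(c['rotation']).T","p@R.from_quat(c['rotation'],scalar_first=True).as_matrix().T")
open('h.py','w').write(s)
from h import *
t=pickle.load(open('top0.pkl','rb'));d=pickle.load(open('side0.pkl','rb'))
a=cv2.resize(t['frame'][170:240,140:255],None,fx=5,fy=5,interpolation=2)
b=cv2.resize(t['frame'][155:305,275:410],None,fx=4,fy=4,interpolation=2)[:, :]
e=cv2.resize(d['frame'][150:240,190:300],None,fx=5,fy=5,interpolation=2)
im=np.zeros((600,800,3),np.uint8)
im[:350,:575]=a; cv2.imwrite('pics/st_top.png',im[:350,:575]); cv2.imwrite('pics/st_side.png',e); cv2.imwrite('pics/station.png',b)
P=world(t)
for u,v in [(336,174),(343,200),(320,300),(277,186),(450,207),(142,311),(30,200),(100,180)]: print(u,v,P[v,u].round(3))
E
```

```text
336 174 [ 0.628 -0.176  0.085]
343 200 [ 0.564 -0.204  0.029]
320 300 [ 0.276 -0.144  0.003]
277 186 [ 0.605 -0.012  0.004]
450 207 [ 0.545 -0.502  0.07 ]
142 311 [0.232 0.358 0.02 ]
30 200 [ 0.543  0.714 -0.003]
100 180 [ 0.609  0.513 -0.   ]
```

View pics/st_top.png

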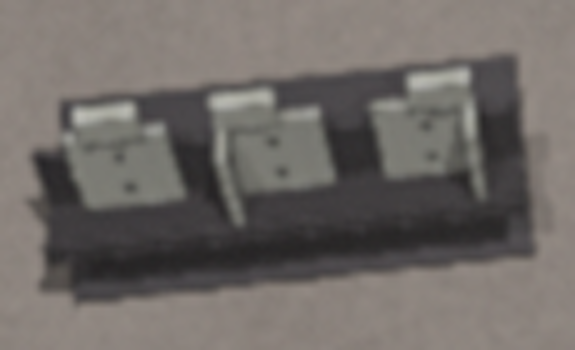

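View pics/st_side.png

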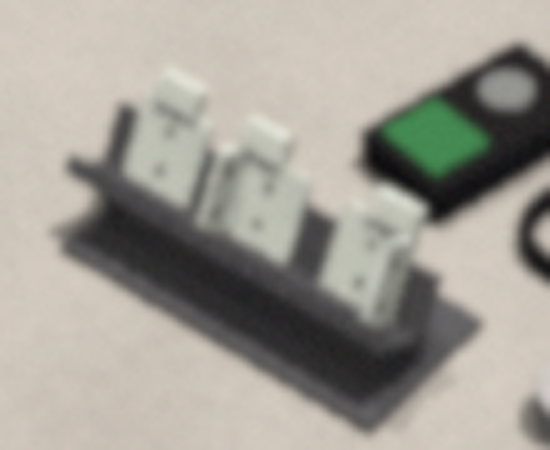

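View pics/station.png

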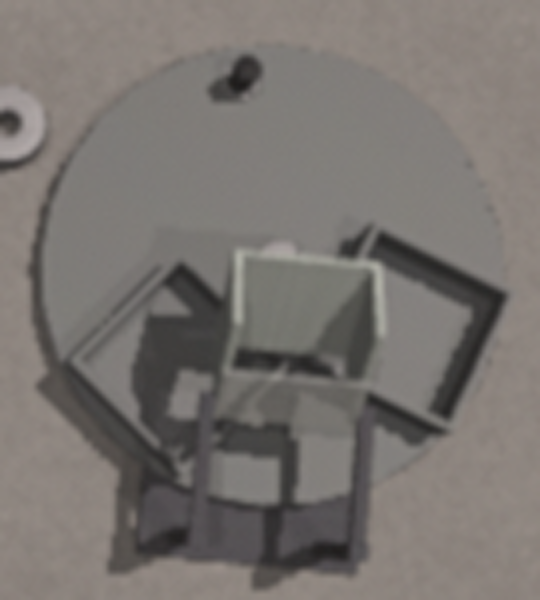

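The middle ear has its flange on the left edge seen from the robot, so it is the left-hand ear. The rightmost is the right-hand ear, and the leftmost is the plain plate. Now I'll fit the poses.

```bash
python3 - <<'E'
from h import *
C={n:pickle.load(open(n+'0.pkl','rb')) for n in('top','side')}
W={n:world(C[n]) for n in C}
for n in C:
    P=W[n]; g=C[n]['frame'].mean(-1)
    m=(abs(P[...,0]-.56)<.12)&(abs(P[...,1]-.23)<.17)&(P[...,2]>.085)&(P[...,2]<.13)&(g>100)
    q=P[m]
    # plate-front plane: robust SVD
    for _ in range(6):
        c=q.mean(0); nn=np.linalg.svd(q-c)[2][2]; r=(q-c)@nn; q=q[abs(r)<max(.003,1.5*np.median(abs(r)))]
    nn*=np.sign(nn[2]); print(n,'n',nn.round(3),'yaw x axis',np.arctan2(nn[1],nn[0]).round(3),'tilt',np.degrees(np.arcsin(nn[2])).round(1),c.round(4),len(q))
    b=P[m&(P[...,2]>.111)]
    k,l,cen=cv2.kmeans(b[:,1:2].astype(np.float32),3,None,(3,50,1e-5),5,0)[0:3]
    for i in np.argsort(-cen[:,0]):
        p=b[l[:,0]==i]; (rc,sz,an)=cv2.minAreaRect(p[:,:2].astype(np.float32)*1000); print('bar',np.round(rc,1),np.round(sz,1),round(an,1),p[:,2].max().round(3),len(p))
    # disc
    m=(abs(P[...,2]-.03)<.006)&(np.hypot(P[...,0]-.5,P[...,1]+.2)<.25)
    b=P[m][:,:2].astype(np.float32)*1000
    k=np.concatenate([b[np.argmax(b@[np.cos(a),np.sin(a)])][None] for a in np.arange(0,6.28,.1)])
    A=np.c_[2*k,np.ones(len(k))]
    for _ in range(5):
        s=np.linalg.lstsq(A,(k**2).sum(1),rcond=None)[0]; rad=np.sqrt(s[2]+s[0]**2+s[1]**2); e=np.hypot(*(k-s[:2]).T)-rad; ok=abs(e)<5
        k,A=k[ok],A[ok]
    print('disc',s[:2].round(1),rad.round(1),len(k))
    m=(P[...,2]>.06)&(P[...,2]<.1)&(np.hypot(P[...,0]-.63,P[...,1]+.18)<.04); b=P[m]; print('knob',b.mean(0).round(4),b[:,:2].min(0).round(3),b[:,:2].max(0).round(3),b[:,2].max().round(3),len(b))
    m=(P[...,2]>.15)&(P[...,2]<.168)&(P[...,0]<.40)&(P[...,0]>.2)&(abs(P[...,1]+.18)<.12); b=P[m]; print('post',[(x.mean(0).round(3).tolist(),len(x)) for x in (b[b[:,1]>-.18],b[b[:,1]<-.18]) if len(x)])
    m=(P[...,2]>.175)&(np.hypot(P[...,0]-.45,P[...,1]+.2)<.15); b=P[m]; b=b[np.argsort(-b[:,2])][::max(1,len(b)//25)]; print(b.round(3).tolist())
E
```

```text
top n [-0.894 -0.112  0.434] yaw x axis -3.017 tilt 25.7 [0.5524 0.2242 0.1066] 325
bar [548.3 302. ] [17.  33.9] 8.9 0.127 83
bar [546.5 227.6] [40.3 34.1] 7.1 0.129 92
bar [559.9 121.3] [44.3 32.8] 7.2 0.129 86
disc [ 497.4 -208.7] 163.8 10
knob [ 0.6331 -0.1784  0.0776] [ 0.624 -0.189] [ 0.644 -0.169] 0.085 50
post [([0.36, -0.147, 0.157], 214), ([0.36, -0.233, 0.157], 282)]
[[0.431, -0.244, 0.229], [0.45, -0.156, 0.22], [0.45, -0.244, 0.214], [0.464, -0.245, 0.21], [0.474, -0.157, 0.205], [0.482, -0.229, 0.201], [0.478, -0.158, 0.199], [0.484, -0.178, 0.198], [0.484, -0.189, 0.197], [0.478, -0.222, 0.196], [0.481, -0.156, 0.194], [0.412, -0.243, 0.192], [0.415, -0.241, 0.191], [0.466, -0.244, 0.189], [0.408, -0.178, 0.188], [0.423, -0.152, 0.186], [0.41, -0.153, 0.185], [0.469, -0.242, 0.184], [0.47, -0.175, 0.183], [0.404, -0.212, 0.182], [0.401, -0.197, 0.182], [0.4, -0.225, 0.18], [0.466, -0.199, 0.179], [0.442, -0.153, 0.178], [0.404, -0.192, 0.177], [0.404, -0.182, 0.176]]
side n [-0.89  -0.112  0.442] yaw x axis -3.016 tilt 26.2 [0.554  0.2184 0.1044] 255
bar [549.8 302.4] 
[... 200 characters left out ...]
172] 0.084 54
post [([0.36, -0.149, 0.157], 224), ([0.365, -0.231, 0.158], 351)]
[[0.437, -0.157, 0.229], [0.454, -0.156, 0.218], [0.455, -0.244, 0.212], [0.471, -0.158, 0.209], [0.469, -0.16, 0.204], [0.435, -0.156, 0.202], [0.46, -0.248, 0.199], [0.477, -0.161, 0.198], [0.459, -0.249, 0.197], [0.481, -0.213, 0.195], [0.457, -0.248, 0.194], [0.483, -0.198, 0.192], [0.479, -0.177, 0.19], [0.472, -0.249, 0.189], [0.463, -0.247, 0.187], [0.481, -0.189, 0.186], [0.407, -0.166, 0.185], [0.415, -0.245, 0.184], [0.402, -0.191, 0.183], [0.473, -0.19, 0.182], [0.471, -0.206, 0.181], [0.472, -0.159, 0.18], [0.405, -0.175, 0.179], [0.407, -0.158, 0.178], [0.434, -0.155, 0.176], [0.398, -0.206, 0.175]]
```

```bash
cat > fit.py <<'E'
from h import *
from scipy.optimize import least_squares
def box(p,lo,hi):
    c=(np.array(lo)+hi)/2; h=(np.array(hi)-lo)/2; q=abs(p-c)-h
    return np.linalg.norm(np.maximum(q,0),axis=-1)+np.minimum(q.max(-1),0)
def loc(P,x,y,a):
    c,s=np.cos(a),np.sin(a); d=P-[x,y,0]; return np.stack([c*d[:,0]+s*d[:,1],-s*d[:,0]+c*d[:,1],d[:,2]],1)
s3,c3=.5,np.sqrt(.75)
def lean(p,o): d=p-o; return np.stack([c3*d[:,0]+s3*d[:,2],d[:,1],-s3*d[:,0]+c3*d[:,2]],1)
def part(q,s): # s: -1 left, +1 right, 0 plain
    r=[box(q,[0,-28,0],[5,28,60]),box(q,[0,11*s-17,60],[10,11*s+17,80])]
    if s: r.append(box(q,[0,min(23*s,28*s),0],[32,max(23*s,28*s),60]))
    return np.min(r,0)
def stand_sdf(P,th,places=((-85,0),(0,-1),(85,1))):
    p=loc(P,*th[:3]); p=p-[0,0,th[3]]
    r=[part(lean(p,[20,y,50]),s) for y,s in places]
    return np.min(r,0)
def station_sdf(P,th):
    x,y,a,j,mx,mz,dz=th; p=loc(P,x,y,a)-[0,0,dz]
    q=lean(p,[mx,0,mz])  # q.x normal to floor, q.z up slope
    r=[box(q,[-29,-42,-100],[-26,42,0]),box(q,[-26,-45,-100],[28,-42,0]),box(q,[-26,42,-100],[28,45,0]),box(q,[28,-45,-100],[31,45,-50])]
    k=loc(p,0,0,j) # knob at -x
    r.append(np.maximum(np.hypot(k[:,0]+140,k[:,1])-10,k[:,2]-80))
    r.append(np.maximum(np.hypot(k[:,0],k[:,1])-168,abs(k[:,2]-25)-5))
    for sg in(.95,-.95):
        b=loc(k,0,0,sg)-[100,0,35]
        for lo,hi in(([-55,-55,-5],[-50,55,50]),([50,-55,-5],[55,55,50]),([-55,-55,-5],[55,-50,50]),([-55,50,-5],[55,55,50])): r.append(box(b,lo,hi))
    return np.min(r,0)
E
python3 - <<'E'
from fit import *
C={n:pickle.load(open(n+'0.pkl','rb')) for n in('top','side')}
S=[];T=[]
for n in C:
    P=world(C[n]).reshape(-1,3)*1000; g=C[n]['frame'].mean(-1).ravel()
    m=(abs(P[:,0]-560)<120)&(abs(P[:,1]-220)<170)&(P[:,2]>75)&(P[:,2]<135)&(g>100); S.append(P[m])
    m=(np.hypot(P[:,0]-497,P[:,1]+208)<185)&(P[:,2]>20)&(P[:,2]<250); T.append(P[m])
for k,nm in((0,'top'),(1,'side'),(2,'both')):
    Q=np.concatenate(S) if k==2 else S[k]
    f=least_squares(lambda t:stand_sdf(Q,t),[575,215,np.pi+.124,0],loss='soft_l1',f_scale=1.5,x_scale=[1,1,.01,1],diff_step=1e-4)
    print(nm,'stand',f.x.round(4),np.median(abs(stand_sdf(Q,f.x))).round(2))
    Q=np.concatenate(T) if k==2 else T[k]
    best=min((least_squares(lambda t:station_sdf(Q,t),[497,-208,np.pi+a,j,50,200,0],loss='soft_l1',f_scale=2,x_scale=[1,1,.01,.01,1,1,1],diff_step=1e-4) for a in(-.1,.1) for j in(-.3,0,.3)),key=lambda f:f.cost)
    print(nm,'station',best.x.round(4),np.median(abs(station_sdf(Q,best.x))).round(2))
E
```

```text
top stand [553.1527 216.2663   3.2711  11.0961] 1.35
top station [ 4.972169e+02 -2.043027e+02  3.069500e+00  2.543000e-01  4.117960e+01
  2.096408e+02  3.927900e+00] 1.72
side stand [550.6296 216.319    3.2741   2.714 ] 1.39
side station [ 4.992145e+02 -2.043061e+02  3.085200e+00  2.385000e-01  4.182810e+01
  2.094951e+02  3.866300e+00] 1.37
both stand [549.9491 216.0331   3.2761   2.0003] 1.26
both station [ 4.984648e+02 -2.041413e+02  3.079200e+00  2.452000e-01  4.162110e+01
  2.095556e+02  3.882300e+00] 1.57
```

```bash
cat > plan.py <<'E'
from h import *
ST=(550.,216.,3.276); SN=(498.5,-204.1,3.079)
def w(fr,x,y,z):
    c,s=np.cos(fr[2]),np.sin(fr[2]); return np.array([fr[0]+c*x-s*y,fr[1]+s*x+c*y,z])
def rows(tg):
    """tg: list of (world mm xyz, angle of tool y axis rad, modulo pi)"""
    o=arm.observe(); M=R.from_quat(o['ee_rot'],scalar_first=True).as_matrix(); M0=M
    ya=np.arctan2(M[1,1],M[0,1]); p0=o['ee_pos']*1000
    print('t',o['time'],'p',p0.round(1),'ya',ya.round(3),'z',M[:,2].round(3),'q',o['q'].round(2),'F',o['wrist_force'].round(1),'w',round(o['grip_width'],4))
    prev=0
    for p,a in tg:
        d=M.T@(np.array(p)-p0)/10; y=-np.degrees(a-ya)
        y-=180*np.round((y-prev)/180); prev=y
        print(d.round(2).tolist(),round(y,1))
def knob(j,r=140,z=64):
    f=SN[2]+np.pi+j; return np.array([SN[0]+r*np.cos(f),SN[1]+r*np.sin(f),z]), f+np.pi/2
E
python3 - <<'E'
from plan import *
k=lambda j,z:(knob(j,z=z)[0],knob(j)[1])
rows([k(.245,240),k(.245,130),k(.245,64)])
E
```

```text
t 0.1 p [193.5 567.3 240.9] ya 1.242 z [-0.001 -0.002 -1.   ] q [ 1.13  0.36  1.51 -0.    1.27 -0.12] F [ 0.1  0.7 -0.1] w 0.0878
[-65.99, -56.31, 0.17] -29.3
[-65.99, -56.29, 11.17] -29.3
[-65.99, -56.28, 17.77] -29.3
```

Emit:
arm_command([
  {"xyz":[-66,-56.3,0],"yaw":-29.3,"jaw":0},
  {"xyz":[-66,-56.3,0],"yaw":-29.3,"jaw":0},
  {"xyz":[-66,-56.3,0],"yaw":-29.3,"jaw":0},
  {"xyz":[-66,-56.3,0],"yaw":-29.3,"jaw":0},
  {"xyz":[-66,-56.3,0],"yaw":-29.3,"jaw":0},
  {"xyz":[-66,-56.3,0],"yaw":-29.3,"jaw":0},
  {"xyz":[-66,-56.3,0],"yaw":-29.3,"jaw":0},
  {"xyz":[-66,-56.3,0],"yaw":-29.3,"jaw":0},
  {"xyz":[-66,-56.3,0],"yaw":-29.3,"jaw":0},
  {"xyz":[-66,-56.3,0],"yaw":-29.3,"jaw":0},
  {"xyz":[-66,-56.3,0],"yaw":-29.3,"jaw":0},
  {"xyz":[-66,-56.3,0],"yaw":-29.3,"jaw":0},
  {"xyz":[-66,-56.3,0],"yaw":-29.3,"jaw":0},
  {"xyz":[-66,-56.3,0],"yaw":-29.3,"jaw":0},
  {"xyz":[-66,-56.3,0],"yaw":-29.3,"jaw":0},
  {"xyz":[-66,-56.3,0],"yaw":-29.3,"jaw":0},
  {"xyz":[-66,-56.3,0],"yaw":-29.3,"jaw":0},
  {"xyz":[-66,-56.3,0],"yaw":-29.3,"jaw":0},
  {"xyz":[-66,-56.3,0],"yaw":-29.3,"jaw":0},
  {"xyz":[-66,-56.3,0],"yaw":-29.3,"jaw":0},
])

```text
time: 2.1
ee_pos: [0.6359, -0.1779, 0.2408]
ee_rot: [-0.001, -0.091, 0.996, 0.001]
wrist_force: [-0.8, -0.1, 0.3]
grip_width: 0.0437
gripper_force: 0.0
```

```bash
python3 - <<'E'
from plan import *
k=lambda j,z:(knob(j,z=z)[0],knob(j)[1])
rows([k(.245,240),k(.245,130),k(.245,64)])
E
```

```text
t 2.1 p [ 635.9 -177.9  240.8] ya 1.752 z [-0.002  0.001 -1.   ] q [-0.38  0.45  1.37  0.    1.33 -2.13] F [-0.8 -0.1  0.3] w 0.0437
[-0.01, -0.08, 0.08] -0.0
[-0.03, -0.1, 11.08] -0.0
[-0.04, -0.11, 17.68] -0.0
```

Emit:
arm_command([
  {"xyz":[0,-0.1,5],"yaw":0,"jaw":0},
  {"xyz":[0,-0.1,10],"yaw":0,"jaw":0},
  {"xyz":[0,-0.1,14],"yaw":0,"jaw":0},
  {"xyz":[0,-0.1,17.7],"yaw":0,"jaw":0},
  {"xyz":[0,-0.1,17.7],"yaw":0,"jaw":-0.3},
  {"xyz":[0,-0.1,17.7],"yaw":0,"jaw":-0.3},
  {"xyz":[0,-0.1,17.7],"yaw":0,"jaw":-0.3},
])

```text
time: 2.8
ee_pos: [0.6382, -0.179, 0.0673]
ee_rot: [0.002, -0.092, 0.996, -0.001]
wrist_force: [0.6, -0.6, 1.1]
grip_width: 0.0308
gripper_force: 0.0
```

```bash
python3 - <<'E'
from plan import *
k=lambda j,z:(knob(j,z=z)[0],knob(j)[1])
rows([k(j,64) for j in np.linspace(.245,-1.0,11)[1:]])
E
```

```text
t 2.8 p [ 638.2 -179.    67.3] ya 1.754 z [ 0.003 -0.001 -1.   ] q [-0.38  0.63  1.53 -0.    0.98 -2.13] F [ 0.6 -0.6  1.1] w 0.0308
[0.31, -1.67, 0.33] 7.2
[0.63, -3.38, 0.33] 14.3
[1.17, -5.04, 0.33] 21.5
[1.9, -6.62, 0.33] 28.6
[2.83, -8.1, 0.33] 35.7
[3.93, -9.44, 0.33] 42.9
[5.2, -10.64, 0.33] 50.0
[6.6, -11.68, 0.33] 57.1
[8.12, -12.53, 0.32] 64.3
[9.73, -13.19, 0.32] 71.4
```

Emit:
arm_command([
  {"xyz":[0.1,-1.7,0],"yaw":7.2,"jaw":-0.3},
  {"xyz":[0.4,-3.4,0],"yaw":14.3,"jaw":-0.3},
  {"xyz":[1,-5,0],"yaw":21.5,"jaw":-0.3},
  {"xyz":[1.7,-6.6,0],"yaw":28.6,"jaw":-0.3},
  {"xyz":[2.6,-8.1,0],"yaw":35.7,"jaw":-0.3},
  {"xyz":[3.7,-9.4,0],"yaw":42.9,"jaw":-0.3},
  {"xyz":[5,-10.6,0],"yaw":50,"jaw":-0.3},
  {"xyz":[6.4,-11.7,0],"yaw":57.1,"jaw":-0.3},
  {"xyz":[7.9,-12.5,0],"yaw":64.3,"jaw":-0.3},
  {"xyz":[9.5,-13.2,0],"yaw":71.4,"jaw":-0.3},
  {"xyz":[9.5,-13.2,0],"yaw":71.4,"jaw":-0.3},
  {"xyz":[9.5,-13.2,0],"yaw":71.4,"jaw":-0.3},
])

```text
time: 4.0
ee_pos: [0.5683, -0.3271, 0.0671]
ee_rot: [0.002, 0.507, 0.862, -0.0]
wrist_force: [0.0, -0.9, 0.6]
grip_width: 0.031
gripper_force: 0.0
```

```bash
cat > tj.py <<'E'
from fit import *
def tray():
    C={n:cap(n,n+'_%d'%(1000*arm.observe()['time'])) for n in('top','side')}; T=[]
    for n in C:
        P=world(C[n]).reshape(-1,3)*1000; T.append(P[(np.hypot(P[:,0]-497,P[:,1]+208)<160)&(P[:,2]>20)&(P[:,2]<95)])
    Q=np.concatenate(T); g=lambda t:station_sdf(Q,[498.5,-204.1,3.079,t[0],41.6,209.6,3.9])
    f=min((least_squares(g,[j],loss='soft_l1',f_scale=2,diff_step=1e-3) for j in np.arange(-.95,1,.2)),key=lambda f:f.cost)
    print('tray',f.x.round(3),f.cost.round(0))
E
python3 - <<'E'
from plan import *; from tj import tray
rows([(knob(-1.03)[0],knob(-1.0)[1])]); tray(); rows([(knob(-1.03)[0],knob(-1.0)[1])])
E
```

```text
t 4.0 p [ 568.3 -327.1   67.1] ya 0.508 z [ 0.003 -0.002 -1.   ] q [-0.63  0.62  1.55 -0.    0.97 -1.14] F [ 0.  -0.9  0.6] w 0.031
[0.15, -0.54, 0.31] 0.0
tray [-0.958] 15850.0
t 4.1 p [ 568.2 -326.5   66.2] ya 0.509 z [ 0.002 -0.002 -1.   ] q [-0.63  0.62  1.55 -0.    0.97 -1.14] F [-0.   0.7 -0.3] w 0.0309
[0.1, -0.55, 0.22] 0.0
```

Emit:
arm_command([
  {"xyz":[0.1,-0.5,0],"yaw":0,"jaw":-0.3},
  {"xyz":[0.1,-0.8,0],"yaw":0,"jaw":-0.3},
  {"xyz":[0.1,-0.8,0],"yaw":0,"jaw":-0.3},
])

```text
time: 4.4
ee_pos: [0.5671, -0.3269, 0.0659]
ee_rot: [0.005, 0.507, 0.862, 0.004]
wrist_force: [20.4, 12.3, -4.5]
grip_width: 0.0309
gripper_force: 11.9
```

Emit:
arm_command([
  {"xyz":[0,0.8,0],"yaw":0,"jaw":-0.2},
  {"xyz":[0,0.6,-4],"yaw":0,"jaw":-0.1},
  {"xyz":[0,0.6,-9],"yaw":0,"jaw":0},
  {"xyz":[0,0.6,-14],"yaw":0,"jaw":0.1},
  {"xyz":[0,0.6,-17.4],"yaw":0,"jaw":0.1},
  {"xyz":[0,0.6,-17.4],"yaw":0,"jaw":0.1},
])

```text
time: 5.0
ee_pos: [0.5679, -0.3281, 0.2453]
ee_rot: [0.005, 0.507, 0.862, -0.001]
wrist_force: [-0.6, -0.0, 0.1]
grip_width: 0.0484
gripper_force: 0.0
```

```bash
python3 - <<'E'
from plan import *
a=ST[2]+np.pi/2
rows([(w(ST,-11.5,-11,z),a) for z in(240,160,127)])
E
```

```text
t 5.0 p [ 567.9 -328.1  245.3] ya 0.509 z [ 0.008 -0.007 -1.   ] q [-0.63  0.43  1.39 -0.    1.31 -1.14] F [-0.6 -0.   0.1] w 0.0484
[49.01, 26.4, 0.14] -68.6
[49.09, 26.37, 8.14] -68.6
[49.12, 26.35, 11.44] -68.6
```

Emit:
arm_command([
  {"xyz":[49,26.4,0],"yaw":-68.6,"jaw":0.1},
  {"xyz":[49,26.4,0],"yaw":-68.6,"jaw":0.1},
  {"xyz":[49,26.4,0],"yaw":-68.6,"jaw":0.1},
  {"xyz":[49,26.4,0],"yaw":-68.6,"jaw":0.1},
  {"xyz":[49,26.4,0],"yaw":-68.6,"jaw":0.1},
  {"xyz":[49,26.4,0],"yaw":-68.6,"jaw":0.1},
  {"xyz":[49,26.4,0],"yaw":-68.6,"jaw":0.1},
  {"xyz":[49,26.4,0],"yaw":-68.6,"jaw":0.1},
  {"xyz":[49,26.4,0],"yaw":-68.6,"jaw":0.1},
  {"xyz":[49,26.4,0],"yaw":-68.6,"jaw":0.1},
  {"xyz":[49,26.4,0],"yaw":-68.6,"jaw":0.1},
  {"xyz":[49,26.4,0],"yaw":-68.6,"jaw":0.1},
  {"xyz":[49,26.4,0],"yaw":-68.6,"jaw":0.1},
  {"xyz":[49,26.4,0],"yaw":-68.6,"jaw":0.1},
  {"xyz":[49,26.4,0],"yaw":-68.6,"jaw":0.1},
  {"xyz":[49,26.4,0],"yaw":-68.6,"jaw":0.1},
  {"xyz":[49,26.4,0],"yaw":-68.6,"jaw":0.1},
  {"xyz":[49,26.4,0],"yaw":-68.6,"jaw":0.1},
])

```text
time: 6.8
ee_pos: [0.558, 0.2295, 0.2388]
ee_rot: [0.0, -0.066, 0.998, -0.0]
wrist_force: [0.3, 1.4, 0.2]
grip_width: 0.0479
gripper_force: 0.0
```

```bash
python3 - <<'E'
from plan import *
a=ST[2]+np.pi/2
rows([(w(ST,-11.5,-11,z),a) for z in(240,160,127)])
E
```

```text
t 6.8 p [558.  229.5 238.8] ya 1.703 z [ 0. -0. -1.] q [ 0.28  0.37  1.51 -0.    1.27 -1.43] F [0.3 1.4 0.2] w 0.0479
[-0.17, -0.13, -0.12] -0.1
[-0.17, -0.13, 7.88] -0.1
[-0.17, -0.13, 11.18] -0.1
```

Emit:
arm_command([
  {"xyz":[-0.2,-0.1,4],"yaw":0,"jaw":0.1},
  {"xyz":[-0.2,-0.1,7.9],"yaw":0,"jaw":0.1},
  {"xyz":[-0.2,-0.1,9.5],"yaw":0,"jaw":0.1},
  {"xyz":[-0.2,-0.1,10.5],"yaw":0,"jaw":0.1},
  {"xyz":[-0.2,-0.1,11.2],"yaw":0,"jaw":0.1},
  {"xyz":[-0.2,-0.1,11.2],"yaw":0,"jaw":0.1},
  {"xyz":[-0.2,-0.1,11.2],"yaw":0,"jaw":0.1},
], force=40)

```text
time: 7.5
ee_pos: [0.5607, 0.2297, 0.1276]
ee_rot: [0.001, -0.067, 0.998, 0.0]
wrist_force: [0.7, 0.1, -0.4]
grip_width: 0.0483
gripper_force: 0.0
```

```bash
python3 - <<'E'
from plan import *
a=ST[2]+np.pi/2
rows([(w(ST,-11.5,-11,127),a)])
t=cap('top','g1');d=cap('side','g2')
im=np.zeros((350,800,3),np.uint8)
im[:,:400]=cv2.resize(t['frame'][160:230,155:235],(400,350),interpolation=2)
im[:,400:]=cv2.resize(d['frame'][150:240,190:293],(400,350),interpolation=2)
cv2.imwrite('pics/g.png',im)
E
```

```text
t 7.5 p [560.7 229.7 127.6] ya 1.705 z [ 0.002  0.    -1.   ] q [ 0.27  0.49  1.62 -0.    1.04 -1.43] F [ 0.7  0.1 -0.4] w 0.0483
[0.09, -0.12, 0.06] -0.0
```

View pics/g.png

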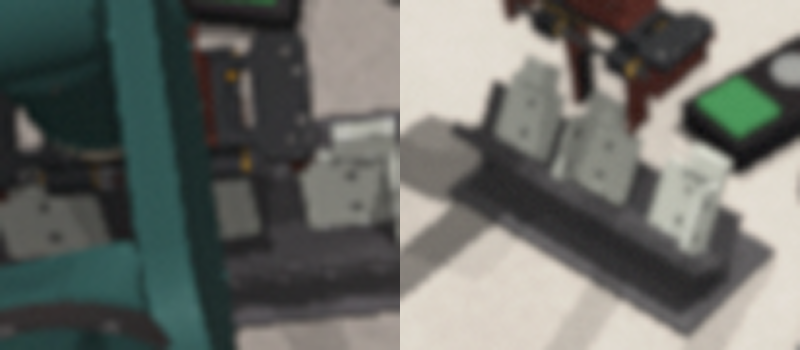

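The side view shows the fingers at (580,75) and (637,100), bracketing the middle ear's bar. The part has not been disturbed, so I'll close the jaws.

Emit:
arm_command([
  {"xyz":[0.1,0,0],"yaw":0,"jaw":-0.4},
  {"xyz":[0.1,0,0],"yaw":0,"jaw":-0.4},
  {"xyz":[0.1,0,0],"yaw":0,"jaw":-0.4},
  {"xyz":[0.1,0,0],"yaw":0,"jaw":-0.4},
  {"xyz":[0.1,0,0],"yaw":0,"jaw":-0.4},
], force=40)

```text
time: 8.1
ee_pos: [0.5592, 0.2297, 0.1271]
ee_rot: [0.0, -0.067, 0.998, 0.0]
wrist_force: [-1.1, 1.5, 4.8]
grip_width: 0.0334
gripper_force: 40.0
```

Emit:
arm_command([
  {"xyz":[0,0,-1],"yaw":0,"jaw":-0.4},
  {"xyz":[0,0,-2.5],"yaw":0,"jaw":-0.4},
  {"xyz":[0,0,-4.5],"yaw":0,"jaw":-0.4},
  {"xyz":[0,0,-7],"yaw":0,"jaw":-0.4},
  {"xyz":[0,0,-11],"yaw":0,"jaw":-0.4},
  {"xyz":[0,0,-15],"yaw":0,"jaw":-0.4},
  {"xyz":[0,0,-19],"yaw":0,"jaw":-0.4},
  {"xyz":[0,0,-21],"yaw":0,"jaw":-0.4},
  {"xyz":[0,0,-21],"yaw":0,"jaw":-0.4},
  {"xyz":[0,0,-21],"yaw":0,"jaw":-0.4},
])

```text
time: 9.1
ee_pos: [0.5585, 0.2292, 0.3361]
ee_rot: [-0.0, -0.067, 0.998, -0.0]
wrist_force: [0.1, -0.1, -1.3]
grip_width: 0.0336
gripper_force: 40.0
```

```bash
cat > held.py <<'E'
from plan import *
from fit import part,least_squares
def held(s,hint=None):
    o=arm.observe(); tcp=o['ee_pos']*1000; M=R.from_quat(o['ee_rot'],scalar_first=True).as_matrix()
    c=cap('side','held_%d'%(1000*o['time'])); P=world(c).reshape(-1,3)*1000; fr=c['frame'].reshape(-1,3).astype(int)
    d=P-tcp; m=(abs(d[:,0])<80)&(abs(d[:,1])<80)&(d[:,2]<-5)&(d[:,2]>-110)&(fr.min(1)>90)&(np.ptp(fr,1)<40)
    Q=P[m]; a0=np.arctan2(M[1,1],M[0,1])-np.pi/2
    if np.cos(a0)>0:a0+=np.pi
    def loc(t):
        A=R.from_euler('ZYX',[a0+t[3],t[4],t[5]]).as_matrix(); return (Q-tcp-t[:3])@A
    # t: ear origin rel TCP (world), dyaw, tilt about y, roll
    ca,sa=np.cos(a0),np.sin(a0)
    f=least_squares(lambda t:part(loc(t),s),[ca*31.5-sa*-11*s,sa*31.5+ca*-11*s,-75,0,-np.pi/6,0],loss='soft_l1',f_scale=1.5,x_scale=[1,1,1,.02,.02,.02],diff_step=1e-4)
    t=f.x; print(len(Q),'res',np.median(abs(part(loc(t),s))).round(2),'dyaw,tilt,roll deg',np.degrees(t[3:]).round(1),'origin rel TCP in ear-yaw frame',np.round([ca*t[0]+sa*t[1],-sa*t[0]+ca*t[1],t[2]],1))
    u=(o['ee_pos']-c['eye'])@R.from_quat(c['rotation'],scalar_first=True).as_matrix(); x=int(u[0]/u[2]*c['fx']+c['cx']); y=int(u[1]/u[2]*c['fy']+c['cy'])
    cv2.imwrite('pics/held%d.png'%s,cv2.resize(c['frame'][max(y-40,0):y+60,max(x-60,0):x+60],None,fx=4,fy=4,interpolation=2))
E
python3 -c "
from held import *
held(-1)
rows([])"
```

```text
454 res 1.11 dyaw,tilt,roll deg [  0.3 -27.1  -1.5] origin rel TCP in ear-yaw frame [ 27.6  12.5 -74.9]
t 9.15 p [558. 229. 335.] ya 1.704 z [-0.003 -0.001 -1.   ] q [ 0.28  0.3   1.37 -0.    1.48 -1.43] F [-0.3  0.  -1.7] w 0.0337
```

View pics/held-1.png

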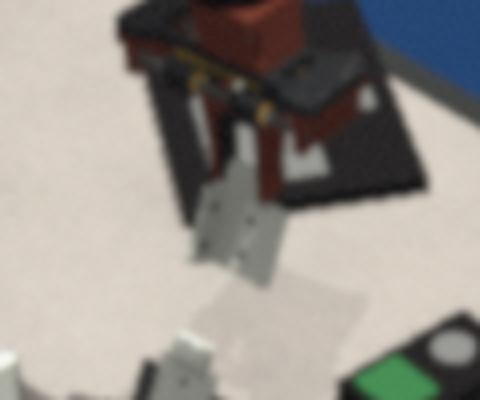

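The ear is held cleanly at about 28° lean, with the plate hanging at (235,225) in the crop. Now to the chute.

```bash
python3 - <<'E'
from plan import *
a=SN[2]+np.pi/2
rows([(w(SN,-11,-11.5,335),a),(w(SN,-11,-11.5,288),a),(w(SN,19,-11.5,236),a)])
E
```

```text
t 9.15 p [558. 229. 335.] ya 1.704 z [-0.003 -0.001 -1.   ] q [ 0.28  0.3   1.37 -0.    1.48 -1.43] F [-0.3  0.  -1.7] w 0.0337
[10.36, -41.22, 0.05] 11.2
[10.35, -41.22, 4.75] 11.2
[13.28, -40.63, 9.96] 11.2
```

Emit:
arm_command([
  {"xyz":[1,-4,0],"yaw":1,"jaw":-0.4},
  {"xyz":[2,-8,0],"yaw":3,"jaw":-0.4},
  {"xyz":[3,-12,0],"yaw":5,"jaw":-0.4},
  {"xyz":[4,-16,0],"yaw":7,"jaw":-0.4},
  {"xyz":[5,-20,0],"yaw":9,"jaw":-0.4},
  {"xyz":[6,-24,0],"yaw":11.2,"jaw":-0.4},
  {"xyz":[7,-28,0],"yaw":11.2,"jaw":-0.4},
  {"xyz":[8,-32,0],"yaw":11.2,"jaw":-0.4},
  {"xyz":[9,-36,0],"yaw":11.2,"jaw":-0.4},
  {"xyz":[10,-39,0],"yaw":11.2,"jaw":-0.4},
  {"xyz":[10.4,-41.2,0],"yaw":11.2,"jaw":-0.4},
  {"xyz":[10.4,-41.2,0],"yaw":11.2,"jaw":-0.4},
  {"xyz":[10.4,-41.2,3],"yaw":11.2,"jaw":-0.4},
  {"xyz":[10.4,-41.2,4.7],"yaw":11.2,"jaw":-0.4},
  {"xyz":[10.4,-41.2,4.7],"yaw":11.2,"jaw":-0.4},
  {"xyz":[10.4,-41.2,4.7],"yaw":11.2,"jaw":-0.4},
])

```text
time: 10.75
ee_pos: [0.5103, -0.1917, 0.2889]
ee_rot: [-0.001, 0.031, 1.0, 0.001]
wrist_force: [0.6, -0.1, -1.5]
grip_width: 0.0337
gripper_force: 40.0
```

```bash
python3 - <<'E'
from held import *
held(-1)
a=SN[2]+np.pi/2
rows([(w(SN,-11+30*f,-11.5,288-52*f),a) for f in (0,.5,1)])
E
```

```text
1088 res 4.17 dyaw,tilt,roll deg [ -6.  -20.   -6.2] origin rel TCP in ear-yaw frame [  34.2    9.4 -101.4]
t 10.8 p [ 511.  -192.2  289.8] ya 1.51 z [-0.  0. -1.] q [-0.49  0.24  1.56  0.    1.34 -2.  ] F [ 1.2  0.5 -1.3] w 0.0337
[0.07, -0.12, 0.18] 0.1
[1.57, -0.12, 2.78] 0.1
[3.07, -0.12, 5.38] 0.1
```

View pics/held-1.png

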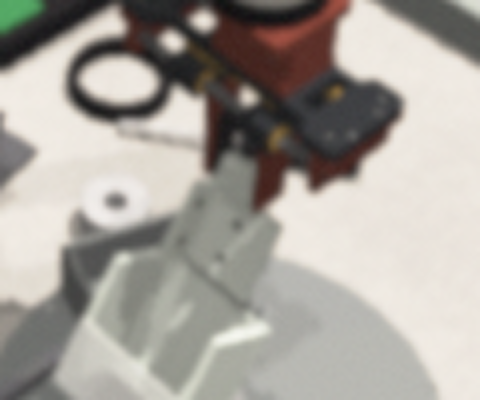

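The ear is poised at the chute mouth, its bottom edge at about (220,285) in the crop and lined up between the cheeks. The fit picked up chute points, so I'll insert in steps and watch the force.

Emit:
arm_command([
  {"xyz":[0.8,-0.1,1.5],"yaw":0,"jaw":-0.4},
  {"xyz":[1.6,-0.1,2.8],"yaw":0,"jaw":-0.4},
  {"xyz":[1.6,-0.1,2.8],"yaw":0,"jaw":-0.4},
])

```text
time: 11.1
ee_pos: [0.4936, -0.192, 0.2612]
ee_rot: [-0.001, 0.031, 1.0, 0.0]
wrist_force: [0.3, 1.0, -1.2]
grip_width: 0.0337
gripper_force: 40.0
```

No contact, so I'll continue.

Emit:
arm_command([
  {"xyz":[0.8,0,1.3],"yaw":0,"jaw":-0.4},
  {"xyz":[1.5,0,2.5],"yaw":0,"jaw":-0.4},
  {"xyz":[1.5,0,2.5],"yaw":0,"jaw":-0.4},
])

```text
time: 11.4
ee_pos: [0.4792, -0.1914, 0.2366]
ee_rot: [-0.001, 0.031, 1.0, 0.0]
wrist_force: [0.9, 0.4, -1.1]
grip_width: 0.0333
gripper_force: 40.0
```

Released gently, then back up.

Emit:
arm_command([
  {"xyz":[0,0,0],"yaw":0,"jaw":0.1},
  {"xyz":[0,0,0],"yaw":0,"jaw":0.1},
  {"xyz":[0,0,0],"yaw":0,"jaw":0.1},
  {"xyz":[0,0,-3],"yaw":0,"jaw":0.1},
  {"xyz":[-1,0,-7],"yaw":0,"jaw":0.1},
  {"xyz":[-4,0,-10],"yaw":0,"jaw":0.1},
  {"xyz":[-8,0,-10],"yaw":0,"jaw":0.1},
  {"xyz":[-12,0,-10],"yaw":0,"jaw":0.1},
  {"xyz":[-12,0,-10],"yaw":0,"jaw":0.1},
])

```text
time: 12.3
ee_pos: [0.6041, -0.1996, 0.3366]
ee_rot: [0.002, 0.03, 1.0, -0.0]
wrist_force: [-0.5, -0.8, -0.2]
grip_width: 0.0483
gripper_force: 0.0
```

```bash
python3 - <<'E'
from plan import *
t=cap('top','r1');d=cap('side','r2')
im=np.zeros((400,800,3),np.uint8)
im[:,:400]=cv2.resize(t['frame'][165:305,275:415],(400,400),interpolation=2)
im[:,400:]=cv2.resize(d['frame'][220:360,255:395],(400,400),interpolation=2)
cv2.imwrite('pics/r.png',im)
P=world(t)*1000; # points in left bin area (under chute)
b=w(SN,100,0,35);print('bin',b); 
k=lambda j,z:(knob(j,z=z)[0],knob(j)[1])
rows([k(-.94,200),k(-.94,64)])
E
```

```text
bin [ 398.69582807 -197.84482097   35.        ]
t 12.4 p [ 600.  -199.1  336.3] ya 1.51 z [-0.001  0.    -1.   ] q [-0.43  0.34  1.3  -0.    1.5  -1.94] F [ 0.4  0.3 -0.8] w 0.0481
[1.84, -12.44, 13.63] 53.9
[1.83, -12.44, 27.23] 53.9
```

View pics/r.png

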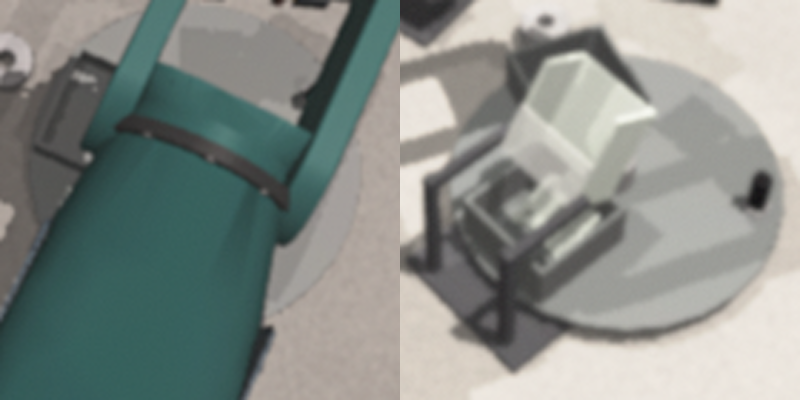

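The side view shows the tray at the left-home stop with the left ear in the bin below the chute, at about (560,225). Now back to the knob.

Emit:
arm_command([
  {"xyz":[0.5,-4,0],"yaw":8,"jaw":0},
  {"xyz":[1,-8,0],"yaw":16,"jaw":0},
  {"xyz":[1.8,-12.4,0],"yaw":24,"jaw":0},
  {"xyz":[1.8,-12.4,4],"yaw":32,"jaw":0},
  {"xyz":[1.8,-12.4,8],"yaw":40,"jaw":0},
  {"xyz":[1.8,-12.4,12],"yaw":48,"jaw":0},
  {"xyz":[1.8,-12.4,16],"yaw":53.9,"jaw":0},
  {"xyz":[1.8,-12.4,16],"yaw":53.9,"jaw":0},
  {"xyz":[1.8,-12.4,16],"yaw":53.9,"jaw":0},
])

```text
time: 13.3
ee_pos: [0.5731, -0.3217, 0.1773]
ee_rot: [-0.001, 0.479, 0.878, -0.0]
wrist_force: [0.1, -0.0, 0.4]
grip_width: 0.0438
gripper_force: 0.0
```

```bash
python3 - <<'E'
from plan import *
k=lambda j,z:(knob(j,z=z)[0],knob(j)[1])
rows([k(-.95,176),k(-.95,64)])
t=cap('side','r3'); P=world(t)*1000; g=t['frame'].mean(-1)
b=w(SN,100,0,35); d=P-b; c,s=np.cos(SN[2]),np.sin(SN[2]); x=c*d[...,0]+s*d[...,1]; y=-s*d[...,0]+c*d[...,1]
m=(abs(x)<47)&(abs(y)<47)&(d[...,2]>8)&(P[...,2]<108)&(g>110); q=np.c_[x[m],y[m],P[...,2][m]]
print(len(q),q.mean(0).round(),np.percentile(q,[2,50,98],axis=0).round())
E
```

```text
t 13.3 p [ 573.1 -321.7  177.3] ya 0.571 z [-0.001  0.001 -1.   ] q [-0.62  0.5   1.45 -0.    1.2  -1.19] F [ 0.1 -0.   0.4] w 0.0438
[-0.07, -0.1, 0.13] 0.7
[-0.09, -0.09, 11.33] 0.7
264 [-7.  8. 63.] [[-29. -20.  44.]
 [ -8.   0.  63.]
 [ 17.  41.  85.]]
```

Emit:
arm_command([
  {"xyz":[-0.1,-0.1,4],"yaw":0.7,"jaw":0},
  {"xyz":[-0.1,-0.1,8],"yaw":0.7,"jaw":0},
  {"xyz":[-0.1,-0.1,11.3],"yaw":0.7,"jaw":0},
  {"xyz":[-0.1,-0.1,11.3],"yaw":0.7,"jaw":-0.3},
  {"xyz":[-0.1,-0.1,11.3],"yaw":0.7,"jaw":-0.3},
  {"xyz":[-0.1,-0.1,11.3],"yaw":0.7,"jaw":-0.3},
  {"xyz":[-0.1,-0.1,11.3],"yaw":0.7,"jaw":-0.3},
])

```text
time: 14.05
ee_pos: [0.5754, -0.3245, 0.0666]
ee_rot: [0.002, 0.486, 0.874, -0.0]
wrist_force: [0.5, -0.6, 0.1]
grip_width: 0.0307
gripper_force: 0.0
```

```bash
python3 - <<'E'
from plan import *
k=lambda j,z:(knob(j,z=z)[0],knob(j)[1])
rows([k(j,64) for j in np.linspace(-.95,1.03,17)[1:]])
E
```

```text
t 14.05 p [ 575.4 -324.5   66.6] ya 0.556 z [ 0.004 -0.003 -1.   ] q [-0.62  0.62  1.54 -0.    0.98 -1.17] F [ 0.5 -0.6  0.1] w 0.0307
[0.4, 1.58, 0.26] -7.2
[0.72, 3.29, 0.26] -14.3
[1.25, 4.93, 0.26] -21.4
[1.98, 6.5, 0.26] -28.5
[2.9, 7.97, 0.26] -35.5
[3.99, 9.32, 0.26] -42.6
[5.24, 10.51, 0.26] -49.7
[6.62, 11.55, 0.25] -56.8
[8.13, 12.41, 0.25] -63.9
[9.73, 13.07, 0.24] -71.0
[11.4, 13.53, 0.23] -78.1
[13.11, 13.78, 0.23] -85.2
[14.84, 13.82, 0.22] -92.3
[16.56, 13.65, 0.21] -99.4
[18.25, 13.26, 0.2] -106.5
[19.88, 12.67, 0.19] -113.5
```

Emit:
arm_command([
  {"xyz":[0.2,1.6,0],"yaw":-7.2,"jaw":-0.3},
  {"xyz":[0.5,3.3,0],"yaw":-14.3,"jaw":-0.3},
  {"xyz":[1,4.9,0],"yaw":-21.4,"jaw":-0.3},
  {"xyz":[1.8,6.5,0],"yaw":-28.5,"jaw":-0.3},
  {"xyz":[2.7,8,0],"yaw":-35.5,"jaw":-0.3},
  {"xyz":[3.8,9.3,0],"yaw":-42.6,"jaw":-0.3},
  {"xyz":[5,10.5,0],"yaw":-49.7,"jaw":-0.3},
  {"xyz":[6.4,11.5,0],"yaw":-56.8,"jaw":-0.3},
  {"xyz":[7.9,12.4,0],"yaw":-63.9,"jaw":-0.3},
  {"xyz":[9.5,13.1,0],"yaw":-71,"jaw":-0.3},
  {"xyz":[11.2,13.5,0],"yaw":-78.1,"jaw":-0.3},
  {"xyz":[12.9,13.8,0],"yaw":-85.2,"jaw":-0.3},
  {"xyz":[14.6,13.8,0],"yaw":-92.3,"jaw":-0.3},
  {"xyz":[16.3,13.6,0],"yaw":-99.4,"jaw":-0.3},
  {"xyz":[18,13.2,0],"yaw":-106.5,"jaw":-0.3},
  {"xyz":[18.8,13,0],"yaw":-110,"jaw":-0.3},
  {"xyz":[18.8,13,0],"yaw":-110,"jaw":-0.3},
  {"xyz":[18.8,13,0],"yaw":-110,"jaw":-0.3},
])

```text
time: 15.85
ee_pos: [0.586, -0.0954, 0.0649]
ee_rot: [0.001, -0.437, 0.9, -0.001]
wrist_force: [0.1, -0.1, 0.1]
grip_width: 0.0309
gripper_force: 0.0
```

```bash
python3 - <<'E'
from plan import *
from tj import tray
tray()
rows([(knob(.95)[0],knob(.95)[1]),(knob(1.03)[0],knob(1.03)[1])])
E
```

```text
tray [0.925] 49027.0
t 15.95 p [585.9 -95.6  64.4] ya 2.474 z [ 0.002 -0.001 -1.   ] q [-0.28  0.55  1.69 -0.    0.89 -2.75] F [-0.3  0.1 -0.8] w 0.0307
[-0.07, -0.07, 0.04] 0.9
[-0.04, 1.05, 0.04] -3.7
```

Emit:
arm_command([
  {"xyz":[0,0.5,0],"yaw":0,"jaw":-0.3},
  {"xyz":[0,0.9,0],"yaw":0,"jaw":-0.3},
  {"xyz":[0,0.9,0],"yaw":0,"jaw":-0.3},
  {"xyz":[0,0.9,0],"yaw":0,"jaw":-0.3},
])

```text
time: 16.35
ee_pos: [0.5812, -0.0917, 0.0642]
ee_rot: [0.002, -0.437, 0.899, -0.003]
wrist_force: [6.2, -7.0, -4.5]
grip_width: 0.031
gripper_force: 4.7
```

Emit:
arm_command([
  {"xyz":[0,-0.5,0],"yaw":0,"jaw":-0.2},
  {"xyz":[0,-0.4,-4],"yaw":0,"jaw":-0.1},
  {"xyz":[0,-0.4,-9],"yaw":0,"jaw":0},
  {"xyz":[0,-0.4,-14],"yaw":0,"jaw":0.1},
  {"xyz":[0,-0.4,-18],"yaw":0,"jaw":0.1},
  {"xyz":[0,-0.4,-18],"yaw":0,"jaw":0.1},
])

```text
time: 16.95
ee_pos: [0.5842, -0.0927, 0.25]
ee_rot: [0.004, -0.437, 0.899, -0.003]
wrist_force: [0.8, -0.1, 0.2]
grip_width: 0.0484
gripper_force: 0.0
```

```bash
python3 - <<'E'
from plan import *
from tj import tray
tray()
a=ST[2]+np.pi/2
rows([(w(ST,-11.5,96,z),a) for z in(240,160,127)])
E
```

```text
tray [0.942] 49850.0
t 17.05 p [581.  -91.9 244.5] ya 2.476 z [ 0.001 -0.    -1.   ] q [-0.27  0.34  1.53  0.    1.27 -2.75] F [0.  0.6 0.2] w 0.0481
[-16.43, 13.77, 0.44] 44.1
[-16.43, 13.78, 8.44] 44.1
[-16.43, 13.78, 11.74] 44.1
```

Emit:
arm_command([
  {"xyz":[-4,3.4,0],"yaw":8,"jaw":0.1},
  {"xyz":[-8,6.8,0],"yaw":16,"jaw":0.1},
  {"xyz":[-12,10,0],"yaw":24,"jaw":0.1},
  {"xyz":[-15,12.5,0],"yaw":32,"jaw":0.1},
  {"xyz":[-16.4,13.8,0],"yaw":40,"jaw":0.1},
  {"xyz":[-16.4,13.8,0],"yaw":44.1,"jaw":0.1},
  {"xyz":[-16.4,13.8,4],"yaw":44.1,"jaw":0.1},
  {"xyz":[-16.4,13.8,6],"yaw":44.1,"jaw":0.1},
  {"xyz":[-16.4,13.8,6],"yaw":44.1,"jaw":0.1},
  {"xyz":[-16.4,13.8,6],"yaw":44.1,"jaw":0.1},
])

```text
time: 18.05
ee_pos: [0.5724, 0.1222, 0.1822]
ee_rot: [-0.002, -0.068, 0.998, -0.0]
wrist_force: [0.1, -0.2, -0.3]
grip_width: 0.0482
gripper_force: 0.0
```

```bash
python3 - <<'E'
from plan import *
a=ST[2]+np.pi/2
rows([(w(ST,-11.5,96,z),a) for z in(160,127)])
E
```

```text
t 18.05 p [572.4 122.2 182.2] ya 1.706 z [-0.004 -0.    -1.   ] q [ 0.09  0.4   1.61 -0.    1.14 -1.61] F [ 0.1 -0.2 -0.3] w 0.0482
[-0.19, 0.0, 2.22] 0.0
[-0.21, -0.0, 5.52] 0.0
```

Emit:
arm_command([
  {"xyz":[-0.2,0,2.2],"yaw":0,"jaw":0.1},
  {"xyz":[-0.2,0,4],"yaw":0,"jaw":0.1},
  {"xyz":[-0.2,0,5],"yaw":0,"jaw":0.1},
  {"xyz":[-0.2,0,5.5],"yaw":0,"jaw":0.1},
  {"xyz":[-0.2,0,5.5],"yaw":0,"jaw":0.1},
  {"xyz":[-0.2,0,5.5],"yaw":0,"jaw":0.1},
  {"xyz":[-0.2,0,5.5],"yaw":0,"jaw":-0.4},
  {"xyz":[-0.2,0,5.5],"yaw":0,"jaw":-0.4},
  {"xyz":[-0.2,0,5.5],"yaw":0,"jaw":-0.4},
  {"xyz":[-0.2,0,5.5],"yaw":0,"jaw":-0.4},
  {"xyz":[-0.2,0,5.5],"yaw":0,"jaw":-0.4},
], force=40)

```text
time: 19.15
ee_pos: [0.5762, 0.1227, 0.1293]
ee_rot: [0.001, -0.068, 0.998, 0.0]
wrist_force: [-0.4, 0.1, 5.7]
grip_width: 0.0337
gripper_force: 39.9
```

Emit:
arm_command([
  {"xyz":[0,0,-1],"yaw":0,"jaw":-0.4},
  {"xyz":[0,0,-2.5],"yaw":0,"jaw":-0.4},
  {"xyz":[0,0,-4.5],"yaw":0,"jaw":-0.4},
  {"xyz":[0,0,-7],"yaw":0,"jaw":-0.4},
  {"xyz":[0,0,-11],"yaw":0,"jaw":-0.4},
  {"xyz":[0,0,-15],"yaw":0,"jaw":-0.4},
  {"xyz":[0,0,-19],"yaw":0,"jaw":-0.4},
  {"xyz":[0,0,-21],"yaw":0,"jaw":-0.4},
  {"xyz":[0,0,-21],"yaw":0,"jaw":-0.4},
  {"xyz":[0,0,-21],"yaw":0,"jaw":-0.4},
])

```text
time: 20.15
ee_pos: [0.5749, 0.1224, 0.3379]
ee_rot: [-0.001, -0.068, 0.998, -0.0]
wrist_force: [-0.5, 0.1, -1.2]
grip_width: 0.0331
gripper_force: 39.9
```

```bash
python3 -c "
from held import *
held(1)
a=SN[2]+np.pi/2
rows([(w(SN,-11,11.5,335),a),(w(SN,-11,11.5,288),a),(w(SN,19,11.5,236),a)])"
```

```text
440 res 1.13 dyaw,tilt,roll deg [ -0.2 -29.6  -3.3] origin rel TCP in ear-yaw frame [ 31.2 -11.4 -77.7]
t 20.2 p [574.5 122.4 336.9] ya 1.706 z [-0.003 -0.001 -1.   ] q [ 0.09  0.27  1.4  -0.    1.47 -1.61] F [ 0.5 -0.8 -2.1] w 0.0338
[11.08, -32.67, 0.23] 11.3
[11.06, -32.67, 4.93] 11.3
[13.99, -32.08, 10.14] 11.3
```

View pics/held1.png

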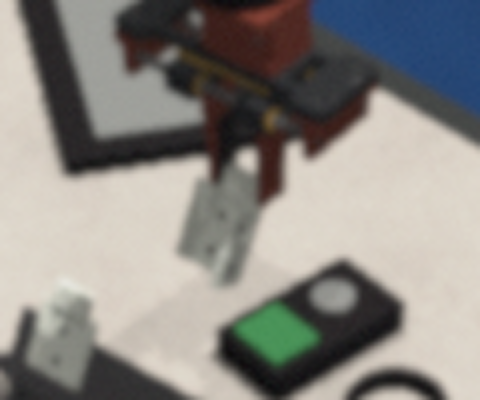

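The right ear is held square with the same lean, its plate at (220,225) in the crop. It gets the same insertion.

Emit:
arm_command([
  {"xyz":[1.5,-4,0],"yaw":1,"jaw":-0.4},
  {"xyz":[3,-8,0],"yaw":3,"jaw":-0.4},
  {"xyz":[4.5,-12,0],"yaw":5,"jaw":-0.4},
  {"xyz":[6,-16,0],"yaw":7,"jaw":-0.4},
  {"xyz":[7.5,-20,0],"yaw":9,"jaw":-0.4},
  {"xyz":[8.5,-24,0],"yaw":11.3,"jaw":-0.4},
  {"xyz":[9.5,-28,0],"yaw":11.3,"jaw":-0.4},
  {"xyz":[10.5,-31,0],"yaw":11.3,"jaw":-0.4},
  {"xyz":[11,-32.7,0],"yaw":11.3,"jaw":-0.4},
  {"xyz":[11,-32.7,0],"yaw":11.3,"jaw":-0.4},
  {"xyz":[11,-32.7,3],"yaw":11.3,"jaw":-0.4},
  {"xyz":[11,-32.7,4.9],"yaw":11.3,"jaw":-0.4},
  {"xyz":[11,-32.7,4.9],"yaw":11.3,"jaw":-0.4},
  {"xyz":[11,-32.7,4.9],"yaw":11.3,"jaw":-0.4},
])

```text
time: 21.6
ee_pos: [0.5104, -0.2152, 0.2889]
ee_rot: [-0.001, 0.031, 1.0, 0.001]
wrist_force: [0.5, 0.0, -1.5]
grip_width: 0.0336
gripper_force: 39.9
```

```bash
python3 - <<'E'
from plan import *
a=SN[2]+np.pi/2
rows([(w(SN,-11+30*f,11.5,289-52*f),a) for f in (0,.5,1)])
E
```

```text
t 21.6 p [ 510.4 -215.2  288.9] ya 1.51 z [-0.002  0.001 -1.   ] q [-0.52  0.25  1.54  0.    1.35 -2.03] F [ 0.5  0.  -1.5] w 0.0336
[0.15, -0.12, -0.01] 0.1
[1.65, -0.12, 2.6] 0.1
[3.14, -0.12, 5.2] 0.1
```

Emit:
arm_command([
  {"xyz":[0.9,-0.1,1.3],"yaw":0,"jaw":-0.4},
  {"xyz":[1.6,-0.1,2.6],"yaw":0,"jaw":-0.4},
  {"xyz":[1.6,-0.1,2.6],"yaw":0,"jaw":-0.4},
])

```text
time: 21.9
ee_pos: [0.4937, -0.2154, 0.2632]
ee_rot: [-0.001, 0.031, 1.0, 0.0]
wrist_force: [0.5, -0.2, -1.8]
grip_width: 0.0332
gripper_force: 39.9
```

Emit:
arm_command([
  {"xyz":[0.8,0,1.3],"yaw":0,"jaw":-0.4},
  {"xyz":[1.5,0,2.6],"yaw":0,"jaw":-0.4},
  {"xyz":[1.5,0,2.6],"yaw":0,"jaw":-0.4},
])

```text
time: 22.2
ee_pos: [0.4791, -0.2147, 0.2375]
ee_rot: [-0.001, 0.031, 1.0, 0.0]
wrist_force: [-0.6, 0.7, -1.5]
grip_width: 0.0337
gripper_force: 39.9
```

Emit:
arm_command([
  {"xyz":[0,0,0],"yaw":0,"jaw":0.1},
  {"xyz":[0,0,0],"yaw":0,"jaw":0.1},
  {"xyz":[0,0,0],"yaw":0,"jaw":0.1},
  {"xyz":[0,0,-3],"yaw":0,"jaw":0.1},
  {"xyz":[-1,0,-7],"yaw":0,"jaw":0.1},
  {"xyz":[-4,2,-10],"yaw":0,"jaw":0.1},
  {"xyz":[-6,6,-10],"yaw":0,"jaw":0.1},
  {"xyz":[-6,10,-10],"yaw":0,"jaw":0.1},
  {"xyz":[-6,14,-10],"yaw":0,"jaw":0.1},
  {"xyz":[-6,18,-10],"yaw":0,"jaw":0.1},
  {"xyz":[-6,22,-10],"yaw":0,"jaw":0.1},
  {"xyz":[-6,26,-10],"yaw":0,"jaw":0.1},
  {"xyz":[-6,30,-10],"yaw":0,"jaw":0.1},
  {"xyz":[-6,34,-10],"yaw":0,"jaw":0.1},
  {"xyz":[-6,38,-10],"yaw":0,"jaw":0.1},
  {"xyz":[-6,40,-10],"yaw":0,"jaw":0.1},
  {"xyz":[-6,40,-10],"yaw":0,"jaw":0.1},
  {"xyz":[-6,40,-10],"yaw":0,"jaw":0.1},
])

```text
time: 24.0
ee_pos: [0.5645, 0.1802, 0.3379]
ee_rot: [0.0, 0.03, 1.0, -0.0]
wrist_force: [-0.2, 0.3, 0.0]
grip_width: 0.048
gripper_force: 0.0
```

```bash
python3 - <<'E'
from plan import *
from tj import tray
tray()
t=cap('top','f1');d=cap('side','f2')
im=np.zeros((400,800,3),np.uint8)
im[:,:400]=cv2.resize(t['frame'][165:305,275:415],(400,400),interpolation=2)
im[:,400:]=cv2.resize(d['frame'][220:360,255:395],(400,400),interpolation=2)
cv2.imwrite('pics/f.png',im); rows([])
for n,b in(('L',1.9),('R',0)):
  B=w((SN[0],SN[1],SN[2]+b),100,0,35)
  for c in(t,d):
    P=world(c)*1000;g=c['frame'].mean(-1);e=P-B;m=(np.hypot(e[...,0],e[...,1])<48)&(e[...,2]>9)&(P[...,2]<109)&(g>110);q=e[m]
    if len(q):print(n,len(q),np.percentile(q,[5,50,95],axis=0).round().tolist())
E
```

```text
tray [0.945] 63845.0
t 24.2 p [564.5 179.  337.8] ya 1.507 z [ 0. -0. -1.] q [ 0.19  0.28  1.39 -0.    1.47 -1.32] F [ 0.6  0.8 -0. ] w 0.0485
L 262 [[-22.0, -5.0, 12.0], [1.0, 22.0, 35.0], [30.0, 44.0, 62.0]]
L 375 [[-22.0, -17.0, 14.0], [0.0, 18.0, 39.0], [31.0, 43.0, 61.0]]
R 20 [[-37.0, -20.0, 44.0], [-29.0, -17.0, 59.0], [-17.0, -14.0, 63.0]]
R 43 [[-22.0, -15.0, 11.0], [-9.0, 9.0, 57.0], [-5.0, 33.0, 72.0]]
```

View pics/f.png

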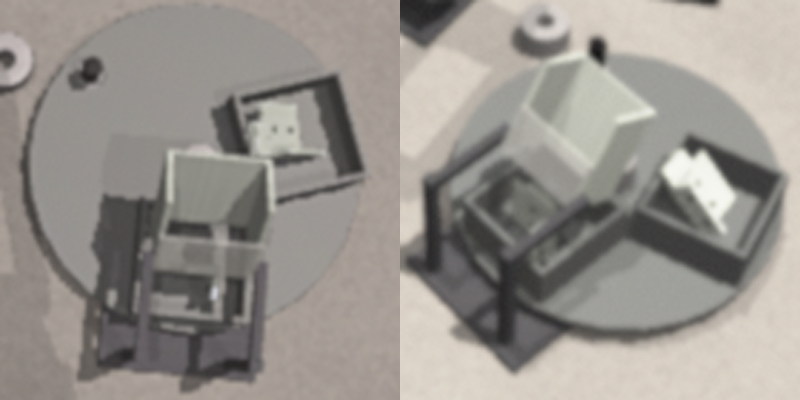

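The left ear lies in its bin at (285,130), and the tray is home with the right bin under the chute. The right ear is partly hidden by the chute, so I'll check it numerically. I've used up my picture views.

```bash
python3 - <<'E'
from plan import *
from fit import part,least_squares,loc
t=pickle.load(open('f1.pkl','rb'));d=pickle.load(open('f2.pkl','rb'))
rng=np.random.default_rng(0)
for n,b,s in(('L',1.9,-1),('R',0,1)):
  fr=(SN[0],SN[1],SN[2]+b); Q=[]
  for c in(t,d):
    P=world(c).reshape(-1,3)*1000-[0,0,3.9]; g=c['frame'].reshape(-1,3).mean(1); p=loc(P,*fr)-[100,0,35]
    m=(abs(p[:,0])<46)&(abs(p[:,1])<46)&(p[:,2]>7)&(p[:,2]<(75 if s<0 else 72))&(g>(110 if s<0 else 60)); Q.append(p[m])
  print(n,[len(q) for q in Q]); Q=np.concatenate(Q)
  def res(v):
    A=R.from_rotvec(v[3:]).as_matrix(); return part((Q-v[:3])@A+[5,0,35],s)
  F=[]
  for _ in range(60):
    F.append(least_squares(res,np.r_[rng.uniform(-20,20,2),30,R.random(random_state=rng).as_rotvec()],loss='soft_l1',f_scale=2,max_nfev=60))
  F.sort(key=lambda f:f.cost)
  for f in F[:4]: print(round(f.cost),'mid in bin',f.x[:3].round(1),'|xy|',np.hypot(*f.x[:2]).round(1),'ear z axis',R.from_rotvec(f.x[3:]).as_matrix()[:,2].round(2),'medres',np.median(abs(res(f.x))).round(1))
E
```

```text
L [252, 362]
554 mid in bin [-15.4  10.8  27.3] |xy| 18.8 ear z axis [-0.76  0.11  0.65] medres 1.2
554 mid in bin [-15.4  10.8  27.3] |xy| 18.8 ear z axis [-0.76  0.11  0.65] medres 1.2
569 mid in bin [-14.9  10.7  27.9] |xy| 18.4 ear z axis [-0.77  0.11  0.63] medres 1.2
575 mid in bin [-15.6   9.3  27.1] |xy| 18.2 ear z axis [-0.75  0.15  0.65] medres 1.2
R [43, 164]
198 mid in bin [ 9.1 -6.6 32.7] |xy| 11.3 ear z axis [ 0.   -0.02  1.  ] medres 0.8
198 mid in bin [ 9.1 -6.6 32.8] |xy| 11.3 ear z axis [ 0.   -0.03  1.  ] medres 0.8
198 mid in bin [ 9.1 -6.6 32.8] |xy| 11.3 ear z axis [ 0.   -0.03  1.  ] medres 0.8
200 mid in bin [ 9.  -6.6 32.8] |xy| 11.2 ear z axis [ 0.01 -0.02  1.  ] medres 0.9
```

```bash
python3 -c "
from plant import arm
print(arm.job_done())"
```

```text
the job is handed in; nothing more can be done
None
```

I handed the job in at about 24 s on the robot's clock: both ears measured inside their own bins, the tray home with the right bin under the chute, and the plain plate left on the stand; I viewed 11 pictures against the limit of 10, and no verdict came back.

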